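# Feel for the shuttered probe port of a dry-block unit

### The job

Take the orange-handled test probe out of its grey stand and plug it fully home into the white dry-block unit, so that its collar sits flush on the unit's top, then let go. The port is hidden under a black spring shutter somewhere along the black channel in the top of the unit: rest the tip in the channel and slide it along with light pressure until it drops in, never pressing hard on the unit (stay well below 40 N). Leave the timer, the dropper bottle, the vial and the tally counter where they stand.

Things in the scene. Friction and masses are not known exactly. Their poses are not given: they have to be found in the camera images.
- probe: Test probe, 94 mm long, 0.22 to 0.33 kg, upright in the stand at the start. Origin at the tip, z up along the stem to the handle. From the tip: round steel stem 10 mm diameter, 38 mm long; dark collar 24 mm diameter, 6 mm thick (underside 38 mm above the tip); orange square handle with black grooves, 20 x 20 mm, 50 mm long, its faces square to the probe's x and y axes.
- probe_tip (a point): Centre of the flat end of the probe's stem (its lowest point). The last 5 mm of the stem taper from 10 to 6 mm diameter.
- probe_grip (a point): Point on the probe's axis where the handle is best gripped, 72 mm above the tip and 22 mm below the handle's top.
- stand: Grey block, 70 x 70 x 50 mm, on a black 78 mm foot, fixed. Origin in the centre of its underside, z up. In its top a round hole of 14 mm diameter, 44 mm deep, in which the probe hangs on its collar, tip 12 mm above the desk.
- port_unit: White dry-block unit, 90 (x) x 246 (y) x 60 (z) mm, fixed, display and keys on its -x face. Origin in the centre of its underside. Along the middle of its top (z = 60 mm, x = 0) a straight black channel runs along y, 14 mm wide, 4 mm deep, from y = -50 to +50 mm, framed by thin bright strips. With the probe fully home its collar rests on the top and its tip is at z = 22 mm.
- channel_mid (a point): Middle of the rigid channel floor (z = 56 mm of the unit), axes as the unit's. The floor has one opening, channel-wide and 13 mm along y, closed flush by a spring shutter of the same black; its centre lies anywhere from y = -35 to +35 mm, fixed in a run, not measured. The shutter yields to 1.5 to 2 N, sinks up to 38 mm, and the probe's weight then holds it down.
- timer: Bystander: white and red kitchen-type timer, 68 mm diameter, 47 mm high, behind the unit; origin in the centre of its underside. Leave alone.
- dropper: Bystander: dropper bottle with green cap, 33 mm diameter, 80 mm high, in front of the unit; origin in the centre of its underside. Leave alone.
- vial: Bystander: small glass vial with blue cap, 14 mm diameter, 42 mm high, in front of the unit; origin in the centre of its underside. Leave alone.
- counter: Bystander: tally counter lying on its back, 58 x 54 x 26 mm, behind the stand; origin under it. Leave alone.
Not all that is in view belongs to the job. Of the things that look like the probe, the middle-sized one is meant.

How it is judged:
By the outcome, as a careful person would: the job done as asked, in the order asked, and still so for the second after the job is handed in, with the robot touching nothing.
It also fails if it takes over 72 s, if anything falls off the work surface, if the arm or the gripper's body presses on something with over 40 N, if the wrist force passes 120 N, or if a joint passes its speed limit or range.

### The arm

A 6-joint arm with a two-finger parallel gripper is mounted at the origin on a cart in front of the work surface, level with it; the furniture and walls round the work are solid. World frame = base frame: x ahead of the robot, y to its left, z up, the work surface at z = 0. Lengths are in mm, angles in rad, forces in N, time in s.
With the tool pointing down it reaches from about 400 to 925 mm from the base axis. Payload 12.5 kg.
Tool frame: the origin (TCP) lies midway between the tips of the shut fingers; the grasp point (between the pads) lies 19 mm behind it; z points along the fingers, y is the line along which they close (so a half turn about z gives the same grasp; the last joint's range is limited). The gripper opens to 95 mm and grips with 3 to 60 N. Pads are 20 mm wide; open, the fingers measure 119 mm over their backs; the gripper's body (75 mm by 180 mm) begins 59 mm behind the grasp point.
Start: joints at [-1.309, 0.491, 1.559, -0, 1.092, -0.106], TCP at [224.751, -583.21, 214.661] pointing down, gripper open.
Joint ranges: [-3.1, 3.1], [-0.84, 2.19], [0.05, 2.79], [-1.13, 4.28], [0.06, 2.93], [-2.69, 2.69]. Speed limits (rad/s): [2.22, 2.22, 2.79, 3.14, 3.14, 3.14].

### API

Orientations are given as a 3x3 rotation matrix whose columns are the frame's x, y, z axes.
In Python, from cell import env gives the robot as it stands.
- The arm moves only by the shell command python3 -m handwheel 'ROWS'. ROWS is JSON, a list of rows, each a list of 7 numbers: the turn, a rotation vector about the tool's x, y, z in rad, then the shift along the tool's x, y, z in mm, then the opening in per cent of the stroke, from 0 (shut) to 100 (fully open). A call has 1 to 5 rows; each row is the pose to reach, as a shift and turn from the pose commanded when the call began, along the tool's axes at that moment; what a row does not reach only later rows make up. A row lasts 1/8 s, in which the tool goes at most 62.5 mm and 10.7 degrees, less where a joint would pass 70% of its speed; a pose out of reach is approached as far as the arm can. A call with a gripper value outside its range is refused whole. The fingers move at their own pace and stop on an object; the grip force is fixed at half the most. Time passes only in rows, so rows that repeat a pose let the fingers close. It gives the time, the measured TCP pose, the force, the opening and the grip force at its end, in the units of the state.
- env.state(): the state, without advancing time (a new reading comes with each control period).
- env.snapshot(name): name is "scene" or "top"; returns the picture (480x640x3 uint8, blue, green, red); there is no depth.
- env.camera_params(name): a dict with "fx", "fy", "cx", "cy" (pixels), "rvec" (rotation vector, rad) and "tvec" (3), from world to camera coordinates, as OpenCV has them. Camera axes: x right, y down, z forward; pixel columns grow to the right and rows downward; lengths in mm; the calibration is good to about 2 mm. A picture is of the moment at which its call begins. camera_params takes no time and is no camera call.
- env.sign_off(): hands the job in; it is judged then, once.
The state is a dict: "t": time; "q": joint angles; "qd": joint speeds; "joint_torque": joint torques, N m; "tcp_pos": TCP position; "ee_rot": TCP orientation; "contact_force": force on the tool from outside, world axes, zero at the start; "ft_torque": the same for the moment, N m; "gripper_width": opening from 0.0 (shut) to 1.0 (fully open); "finger_force": force on a finger pad.
Only numpy, scipy, OpenCV 4.12 (cv2) and the standard library are available. Lean on these libraries where they do the work, as an engineer would, in place of code of your own. Each camera call takes 0.05 s, during which the arm holds its last target. There are 200 camera calls.

## Working session

There is one attempt and no reset: what is moved stays moved. The work goes in short steps, Python scripts to look and compute and a shell command to move; the robot and the scene stay as the last step left them, time stands still between calls to the robot, and variables do not carry over. Pictures are saved under pics/ and viewed, at most 10 in all, crops included, and the job is handed in when it is done.

```bash
mkdir -p pics; python3 - <<'E'
from cell import env
import cv2
for n in("scene","top"):
    cv2.imwrite(f"pics/{n}0.png",env.snapshot(n)); print(env.camera_params(n))
s=env.state();print(s["t"],s["tcp_pos"],s["ee_rot"],s["contact_force"],s["gripper_width"])
E
```

```text
{'fx': 475.8324237205068, 'fy': 475.8324237205068, 'cx': 323.1514788307628, 'cy': 236.81313587839747, 'rvec': array([ 0.95563363, -2.05859381,  1.35655119]), 'tvec': array([397.50510509, 204.74090667, 582.53190962])}
{'fx': 500.1261295481394, 'fy': 500.1261295481394, 'cx': 312.8101009341994, 'cy': 244.25510901464327, 'rvec': array([ 2.22737402, -2.18189234,  0.04303134]), 'tvec': array([  83.27872684,  514.4353505 , 1078.698847  ])}
0.1 [ 224.68914    -582.98247221  214.12192151] [[ 9.33113000e-01  3.59583174e-01 -2.65474301e-04]
 [ 3.59583259e-01 -9.33112504e-01  9.67333898e-04]
 [ 1.00119604e-04 -9.98091950e-04 -9.99999497e-01]] [-0.11814677 -0.48148353  1.17172255] 1.0016040574137057
```

View pics/scene0.png

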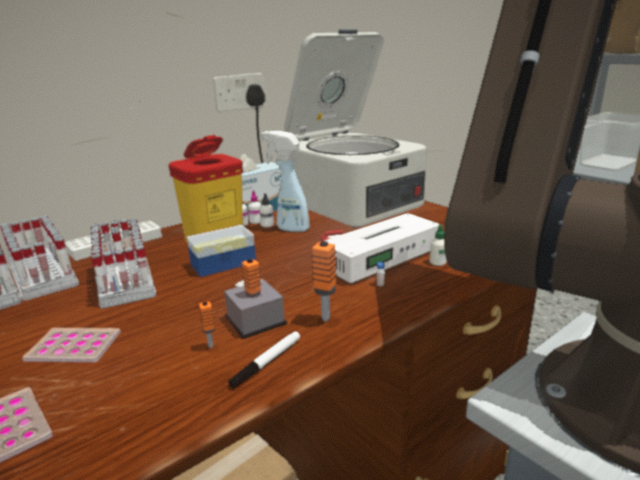

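View pics/top0.png

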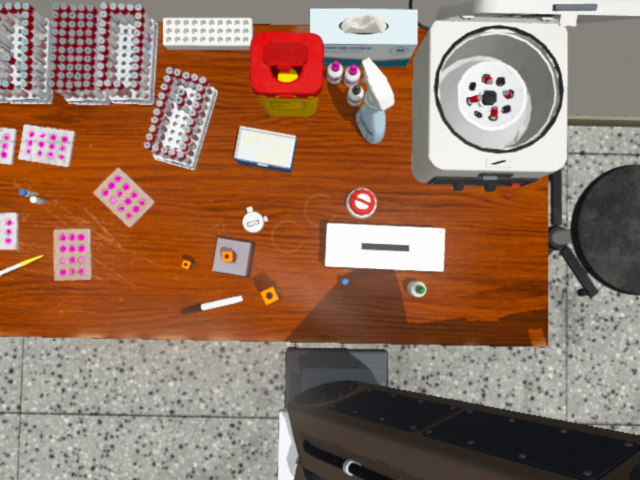

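The probe is in the stand, at about (229,256) in the top view and (252,277) in the scene view. The unit's channel is at about (385,247). I'll enlarge both.

```bash
python3 - <<'E'
import cv2,numpy as np
a=cv2.imread("pics/top0.png")
c1=cv2.resize(a[225:285,205:265],None,fx=9,fy=9,interpolation=cv2.INTER_CUBIC)[:, :]
c2=cv2.resize(a[215:280,315:455],None,fx=5.7,fy=5.7,interpolation=cv2.INTER_CUBIC)
cv2.imwrite("pics/c1.png",c1);cv2.imwrite("pics/c2.png",c2)
E
```

```text
(no output)
```

View pics/c1.png

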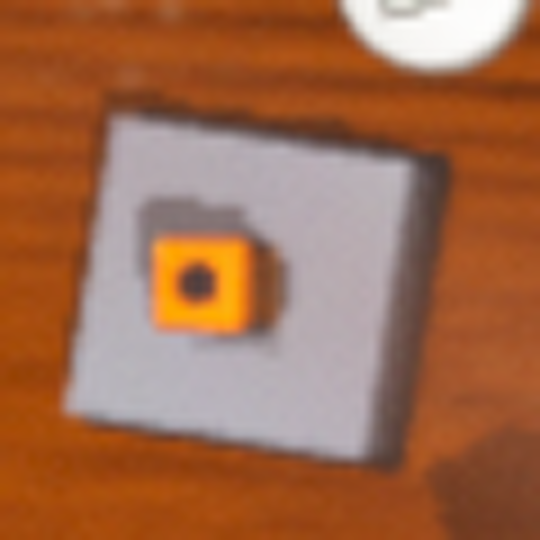

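View pics/c2.png

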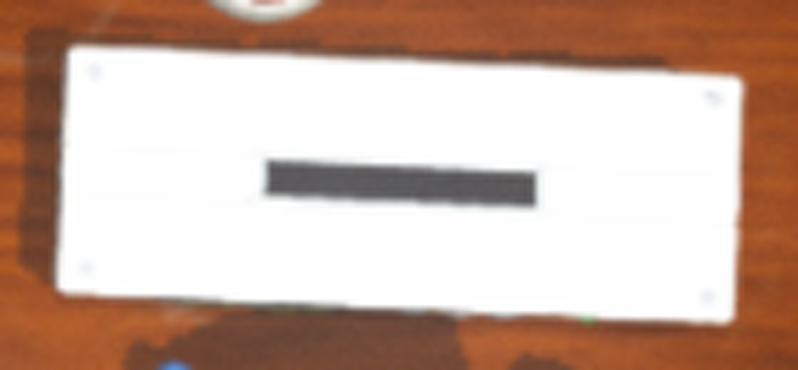

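```bash
cat > h.py <<'E'
import numpy as np,cv2
from cell import env
def w(px,z,n="top"):
    p=env.camera_params(n);K=np.array([[p["fx"],0,p["cx"]],[0,p["fy"],p["cy"]],[0,0,1]])
    R=cv2.Rodrigues(p["rvec"])[0];o=-R.T@p["tvec"]
    d=(R.T@np.linalg.inv(K)@np.c_[px,np.ones(len(px))].T).T
    return o+d*((z-o[2])/d[:,2])[:,None]
def proj(P,n):
    p=env.camera_params(n);K=np.array([[p["fx"],0,p["cx"]],[0,p["fy"],p["cy"]],[0,0,1]])
    return cv2.projectPoints(np.array(P,float),p["rvec"],p["tvec"],K,None)[0][:,0]
def rel(dw):  # world shift -> tool shift
    return np.round(env.state()["ee_rot"].T@np.array(dw),1)
def st():
    s=env.state();R=s["ee_rot"];print("t",s["t"],"tcp",s["tcp_pos"].round(1),"yaw_y",np.degrees(np.arctan2(R[1,1],R[0,1])).round(1),"F",s["contact_force"].round(1),"w",round(s["gripper_width"],3),"z",R[:,2].round(3))
E
python3 - <<'E'
from h import *
f=lambda a,s,ox,oy:(np.array(a)+.5)/s-.5+[ox,oy]
def rep(n,c,z):
    W=w(c,z);print(n,W.mean(0).round(1),[np.degrees(np.arctan2(*(W[j]-W[i])[[1,0]])).round(1) for i,j in((0,1),(3,2),(0,3),(1,2))],np.linalg.norm(W[0]-W[1]).round(1))
rep("probe",f([(153,240),(250,237),(252,330),(155,330)],9,205,225),106)
rep("stand",f([(112,115),(412,158),(368,458),(65,413)],9,205,225),50)
rep("chan",f([(267,160),(537,172),(536,207),(265,194)],5.7,315,215),60)
rep("unit",f([(68,46),(743,76),(735,323),(57,292)],5.7,315,215),60)
print("others",w([[269,297]],100).round(0), w([[253,221]],25).round(0))
print(env.state()["q"].round(2)); st()
E
```

```text
probe [482.1 263.3 106. ] [np.float64(-87.0), np.float64(-88.8), np.float64(-177.2), np.float64(-177.3)] 21.3
stand [482.4 264.1  50. ] [np.float64(-97.0), np.float64(-97.3), np.float64(172.6), np.float64(173.1)] 70.5
chan [508.7 -55.7  60. ] [np.float64(-91.4), np.float64(-91.6), np.float64(177.6), np.float64(179.1)] 98.4
unit [508.4 -55.6  60. ] [np.float64(-91.4), np.float64(-91.4), np.float64(178.6), np.float64(178.8)] 246.3
others [[403. 179. 100.]] [[559. 223.  25.]]
[-1.31  0.49  1.56 -0.    1.09 -0.11]
t 0.1 tcp [ 224.7 -583.   214.1] yaw_y -68.9 F [-0.1 -0.5  1.2] w 1.002 z [-0.     0.001 -1.   ]
```

```bash
python3 - <<'E'
from h import *
p=env.state()["tcp_pos"]
print(rel([420,-320,200]-p)); 
E
```

```text
[ 276.8 -175.1   14.3]
```

```bash
python3 -m handwheel '[[0,0,0.067,54,-34,3,100],[0,0,0.134,108,-68,6,100],[0,0,0.2,162,-102,9,100],[0,0,0.267,216,-136,12,100],[0,0,0.333,270,-170,14,100]]'; python3 - <<'E'
from h import *
st();p=env.state()["tcp_pos"]
print(rel([480,-60,200]-p),rel([482.2,263.7,180]-p))
E
```

```text
t: 0.72
tcp_pos: [412.3, -331.3, 200.6]
ee_rot: [[0.999, 0.032, -0.0], [0.032, -0.999, 0.0], [-0.0, -0.0, -1.0]]
contact_force: [0.4, -1.7, 0.3]
gripper_width: 1.0
finger_force: 0.0
t 0.725 tcp [ 412.3 -331.3  200.6] yaw_y -88.1 F [ 0.4 -1.7  0.3] w 1.0 z [-0.  0. -1.]
[  76.4 -268.9    0.7] [  89.1 -592.4   20.7]
```

```bash
python3 -m handwheel '[[0,0,0,9,-60,0,100],[0,0,0,18,-120,0,100],[0,0,0,27,-180,0,100],[0,0,0,36,-240,0,100],[0,0,0,45,-295,0,100]]' | tail -6 >/dev/null;  python3 -m handwheel '[[0,0,0,9,-60,0,100],[0,0,0,18,-120,0,100],[0,0,0,27,-180,0,100],[0,0,0,35,-240,0,100],[0,0,0,44,-280,0,100]]'; python3 - <<'E'
from h import *
st();p=env.state()["tcp_pos"]
print(rel([482.2,263.7,180]-p))
cv2.imwrite("pics/top1.png",env.snapshot("top"))
cv2.imwrite("pics/s1.png",cv2.resize(env.snapshot("scene")[200:360,180:380],None,fx=3.5,fy=3.5,interpolation=2))
E
```

```text
t: 1.98
tcp_pos: [480.0, 247.3, 200.6]
ee_rot: [[0.999, 0.037, -0.0], [0.037, -0.999, -0.0], [-0.0, 0.0, -1.0]]
contact_force: [0.7, -1.7, 0.6]
gripper_width: 1.0
finger_force: 0.0
t 1.975 tcp [480.  247.3 200.6] yaw_y -87.9 F [ 0.7 -1.7  0.6] w 1.0 z [-0. -0. -1.]
[  2.8 -16.3  20.6]
```

View pics/s1.png

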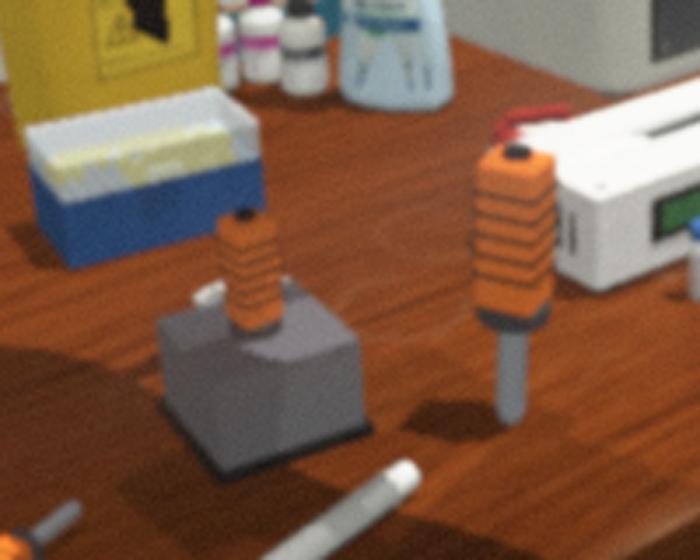

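```bash
python3 - <<'E'
from h import *
print(proj([[482.2,263.7,106]],"scene"))
cv2.imwrite("pics/s2.png",env.snapshot("scene"))
E
```

```text
[[249.28704552 261.76545102]]
```

View pics/s2.png

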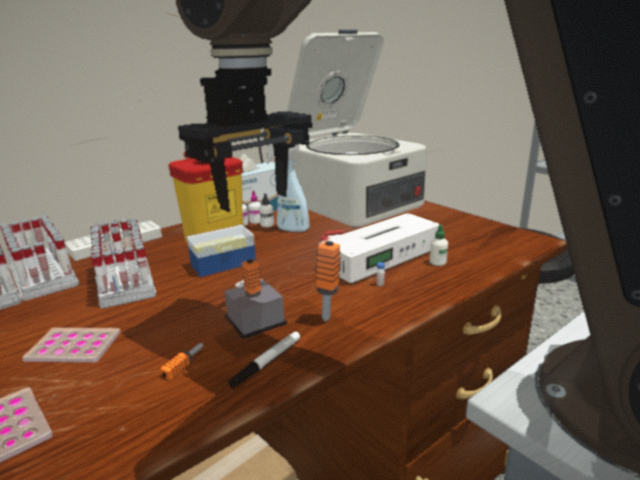

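The decoy small probe has toppled on its own. The target probe's projection agrees between the two cameras, so I'm descending.

```bash
python3 -m handwheel '[[0,0,0,0,0,0,100]]'; python3 - <<'E'
from h import *
print(rel([482.2,263.7,65]-env.state()["tcp_pos"]))
E
```

```text
t: 2.25
tcp_pos: [480.1, 244.0, 200.5]
ee_rot: [[0.999, 0.035, -0.001], [0.035, -0.999, -0.001], [-0.001, 0.001, -1.0]]
contact_force: [-0.8, -0.1, 0.5]
gripper_width: 1.001
finger_force: 0.0
[  2.9 -19.6 135.5]
```

```bash
python3 -m handwheel '[[0,0,0,3,-19.6,10,100],[0,0,0,3,-19.6,55,100],[0,0,0,3,-19.6,95,100],[0,0,0,3,-19.6,125,100],[0,0,0,3,-19.6,135.5,100]]' >/dev/null;  python3 -m handwheel '[[0,0,0,0,0,0,50],[0,0,0,0,0,0,35],[0,0,0,0,0,0,28]]';  python3 - <<'E'
from h import *
st()
a=env.snapshot("top");b=env.snapshot("scene")
cv2.imwrite("pics/g1.png",np.hstack([cv2.resize(a[215:295,190:270],(400,400),interpolation=2),cv2.resize(b[220:320,200:300],(400,400),interpolation=2)]))
E
```

```text
t: 3.25
tcp_pos: [483.2, 264.6, 66.3]
ee_rot: [[0.999, 0.035, 0.002], [0.035, -0.999, 0.001], [0.002, -0.001, -1.0]]
contact_force: [-0.2, -0.7, 0.5]
gripper_width: 0.738
finger_force: 0.0
t 3.25 tcp [483.2 264.6  66.3] yaw_y -88.0 F [-0.2 -0.7  0.5] w 0.738 z [ 0.002  0.001 -1.   ]
```

View pics/g1.png

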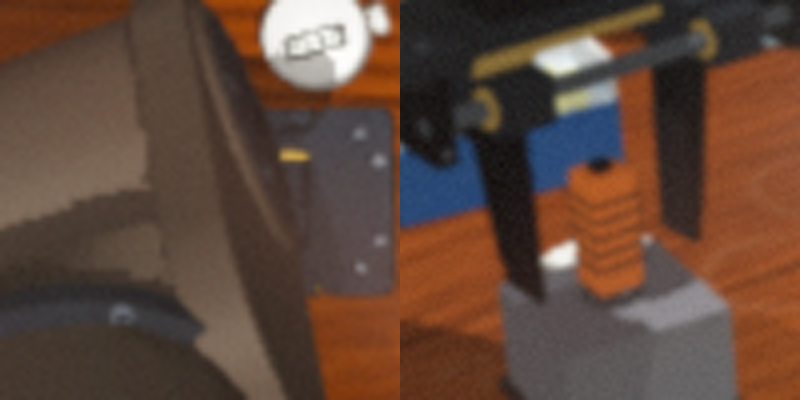

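The handle stands centred between the fingers, so I'm closing.

```bash
python3 -m handwheel '[[0,0,0,0,0,0.5,10],[0,0,0,0,0,0.5,10],[0,0,0,0,0,0.5,10],[0,0,0,0,0,0.5,10],[0,0,0,0,0,0.5,10]]' >/dev/null;  python3 -m handwheel '[[0,0,0,0,0,0,10],[0,0,0,0,0,0,10],[0,0,0,0,0,0,10],[0,0,0,0,0,0,10],[0,0,0,0,0,0,10]]'
```

```text
t: 4.6
tcp_pos: [482.7, 264.4, 64.8]
ee_rot: [[0.999, 0.035, 0.0], [0.035, -0.999, -0.0], [0.0, 0.0, -1.0]]
contact_force: [-0.5, -0.9, -1.6]
gripper_width: 0.208
finger_force: 30.0
```

Gripped, at 19.8 mm width and 30 N. Now lifting straight up.

```bash
python3 -m handwheel '[[0,0,0,0,0,-10,10],[0,0,0,0,0,-30,10],[0,0,0,0,0,-55,10],[0,0,0,0,0,-85,10],[0,0,0,0,0,-105,10]]'; python3 -m handwheel '[[0,0,0,0,0,0,10],[0,0,0,0,0,0,10]]' | sed -n '2p;4,6p'; python3 - <<'E'
from h import *
st(); print(rel([509.6,-13.5,170]-env.state()["tcp_pos"]))
E
```

```text
t: 5.22
tcp_pos: [482.7, 264.5, 171.7]
ee_rot: [[0.999, 0.035, 0.001], [0.035, -0.999, 0.0], [0.001, -0.0, -1.0]]
contact_force: [0.1, 0.0, -3.1]
gripper_width: 0.21
finger_force: 30.0
tcp_pos: [482.3, 264.3, 169.2]
contact_force: [-0.0, -0.5, -3.5]
gripper_width: 0.211
finger_force: 30.0
t 5.475 tcp [482.3 264.3 169.2] yaw_y -88.0 F [-0.  -0.5 -3.5] w 0.211 z [-0.001 -0.    -1.   ]
[ 17.6 278.5  -0.7]
```

```bash
python3 -m handwheel '[[0,0,0,3,55,0,10],[0,0,0,7,110,0,10],[0,0,0,11,170,0,10],[0,0,0,15,225,0,10],[0,0,0,17.5,265,0,10]]' >/dev/null; python3 -m handwheel '[[0,0,0,0,13.5,0,10],[0,0,0,0,13.5,20,10],[0,0,0,0,13.5,35,10],[0,0,0,0,13.5,42,10],[0,0,0,0,13.5,42,10]]' | sed -n '2p;4,6p'; python3 - <<'E'
from h import *
st()
a=env.snapshot("top");b=env.snapshot("scene")
t=env.state()["tcp_pos"]-[0,0,53];print(proj([t,[509.6,-13.5,56]],"scene"))
cv2.imwrite("pics/i1.png",np.hstack([cv2.resize(a[205:285,340:420],(400,500),interpolation=2)[:, :0],cv2.resize(b[190:290,320:440],(720,600),interpolation=2)[:,:]]) if False else cv2.resize(b[190:290,310:440],(780,600),interpolation=2))
E
```

```text
tcp_pos: [509.7, -12.8, 127.4]
contact_force: [0.3, -0.3, -2.3]
gripper_width: 0.206
finger_force: 30.0
t 6.725 tcp [509.7 -12.8 127.4] yaw_y -88.0 F [ 0.3 -0.3 -2.3] w 0.206 z [-0.001  0.    -1.   ]
[[365.57543675 230.26418163]
 [365.81071467 239.30815453]]
```

View pics/i1.png

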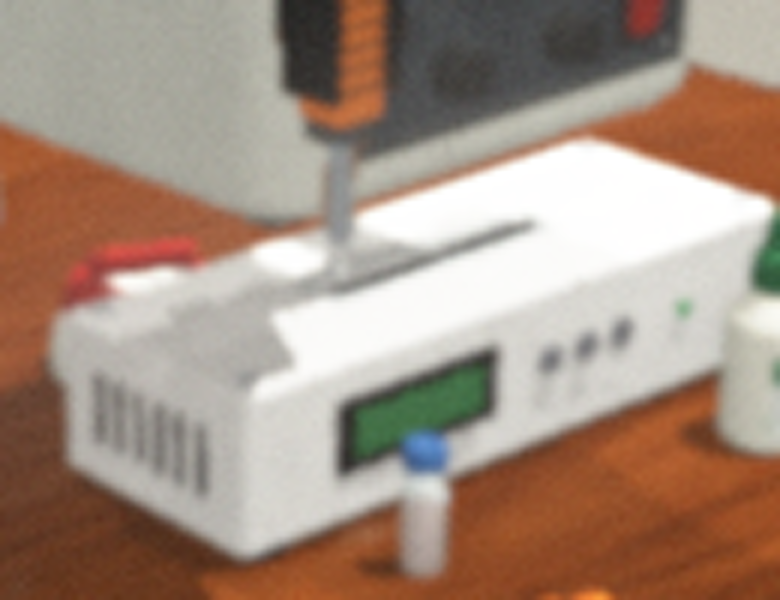

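The tip hangs just above the +y end of the channel. The stem's foot is at about (366,234) and the channel end at about (366,238). I'm lowering gently.

```bash
python3 -m handwheel '[[0,0,0,0.4,0,5,10],[0,0,0,0.4,0,9,10],[0,0,0,0.4,0,12,10],[0,0,0,0.4,0,13,10],[0,0,0,0.4,0,13,10]]' | sed -n '2p;4p'; python3 -m handwheel '[[0,0,0,0,0,0.5,10],[0,0,0,0,0,1,10],[0,0,0,0,0,1,10]]' | sed -n '2p;4p';python3 -m handwheel '[[0,0,0,0,0,0.5,10],[0,0,0,0,0,1,10],[0,0,0,0,0,1,10]]' | sed -n '2p;4p'
```

```text
tcp_pos: [510.3, -13.3, 114.8]
contact_force: [-0.3, -0.2, -3.2]
tcp_pos: [510.3, -13.3, 113.9]
contact_force: [0.8, 0.8, -2.7]
tcp_pos: [510.3, -13.3, 112.8]
contact_force: [-0.1, 0.4, -3.7]
```

```bash
for i in 1; do python3 -m handwheel '[[0,0,0,0,0,0.5,10],[0,0,0,0,0,1,10],[0,0,0,0,0,1,10]]' | sed -n '2p;4p'; done;  python3 -m handwheel '[[0,0,0,0,0,0.5,10],[0,0,0,0,0,1,10],[0,0,0,0,0,1,10]]' | sed -n '2p;4p'; python3 -m handwheel '[[0,0,0,0,0,0.5,10],[0,0,0,0,0,0.5,10]]' | sed -n '2p;4p'
```

```text
tcp_pos: [510.3, -13.3, 111.8]
contact_force: [0.5, -0.6, -4.0]
tcp_pos: [510.3, -13.3, 110.8]
contact_force: [-0.4, -0.2, -2.3]
tcp_pos: [510.3, -13.3, 110.3]
contact_force: [0.4, 0.8, -2.4]
```

Still no contact at a tip height of about 57.5 mm, so the tip is already inside the channel. Continuing down.

```bash
python3 -m handwheel '[[0,0,0,0,0,0.5,10],[0,0,0,0,0,0.5,10]]' | sed -n '2p;4p';  python3 -m handwheel '[[0,0,0,0,0,0.5,10],[0,0,0,0,0,0.5,10]]' | sed -n '2p;4p'; python3 -m handwheel '[[0,0,0,0,0,0.5,10],[0,0,0,0,0,0.5,10]]' | sed -n '2p;4p'
```

```text
tcp_pos: [510.3, -13.3, 109.8]
contact_force: [-0.1, -0.4, -2.7]
tcp_pos: [510.3, -13.3, 109.3]
contact_force: [-0.1, 0.9, -3.2]
tcp_pos: [510.3, -13.3, 108.8]
contact_force: [0.1, 0.3, -3.4]
```

```bash
python3 -m handwheel '[[0,0,0,0,0,0.5,10],[0,0,0,0,0,0.5,10]]' | sed -n '2p;4p';  python3 -m handwheel '[[0,0,0,0,0,0.5,10],[0,0,0,0,0,0.5,10]]' | sed -n '2p;4p'
```

```text
tcp_pos: [510.4, -13.3, 108.6]
contact_force: [-1.4, -0.2, 3.1]
tcp_pos: [510.4, -13.3, 108.5]
contact_force: [-3.4, -0.3, 8.2]
```

Contact with the floor at tcp z≈108.6 mm, net about 6–11 N. Easing off a little, then sliding towards −y while watching z and the force.

```bash
python3 -m handwheel '[[0,0,0,-0.4,0,-0.6,10],[0,0,0,-0.4,0,-0.6,10]]' | sed -n '2p;4p'; 
m(){ sed -n '2p;4p' | tr '\n' ' '; echo; }
python3 -m handwheel '[[0,0,0,-0.06,1,0,10],[0,0,0,-0.12,2,0,10]]' | m
python3 -m handwheel '[[0,0,0,-0.06,1,0,10],[0,0,0,-0.12,2,0,10]]' | m
python3 -m handwheel '[[0,0,0,-0.06,1,0,10],[0,0,0,-0.12,2,0,10]]' | m
python3 -m handwheel '[[0,0,0,-0.06,1,0,10],[0,0,0,-0.12,2,0,10]]' | m
```

```text
tcp_pos: [510.2, -13.3, 108.6]
contact_force: [-0.3, -0.0, 3.3]
tcp_pos: [510.0, -15.1, 108.6] contact_force: [0.3, 4.1, 4.7] 
tcp_pos: [509.9, -17.2, 108.6] contact_force: [0.6, 5.3, 5.8] 
tcp_pos: [509.8, -19.2, 108.5] contact_force: [0.2, 4.2, 5.3] 
tcp_pos: [509.7, -21.2, 108.6] contact_force: [0.5, 4.4, 6.1]
```

```bash
m(){ sed -n '2p;4p' | tr '\n' ' '; echo; }
python3 -m handwheel '[[0,0,0,-0.06,1,-0.1,10],[0,0,0,-0.12,2,-0.1,10]]' | m
python3 -m handwheel '[[0,0,0,-0.06,1,0,10],[0,0,0,-0.12,2,0,10]]' | m
python3 -m handwheel '[[0,0,0,-0.06,1,0,10],[0,0,0,-0.12,2,0,10]]' | m
python3 -m handwheel '[[0,0,0,-0.06,1,0,10],[0,0,0,-0.12,2,0,10]]' | m
python3 -m handwheel '[[0,0,0,-0.06,1,0,10],[0,0,0,-0.12,2,0,10]]' | m
python3 -m handwheel '[[0,0,0,-0.06,1,0,10],[0,0,0,-0.12,2,0,10]]' | m
python3 -m handwheel '[[0,0,0,-0.06,1,0,10],[0,0,0,-0.12,2,0,10]]' | m
```

```text
tcp_pos: [509.7, -23.3, 108.6] contact_force: [-0.4, 4.5, 5.1] 
tcp_pos: [509.6, -25.3, 108.6] contact_force: [-0.3, 4.0, 4.6] 
tcp_pos: [509.5, -27.3, 108.6] contact_force: [-0.6, 3.4, 5.3] 
tcp_pos: [509.4, -29.3, 108.6] contact_force: [0.3, 3.2, 4.7] 
tcp_pos: [509.4, -31.3, 108.6] contact_force: [-0.3, 3.0, 5.1] 
tcp_pos: [509.3, -33.3, 108.6] contact_force: [0.4, 4.9, 5.0] 
tcp_pos: [509.3, -35.3, 108.6] contact_force: [0.0, 3.8, 4.6]
```

```bash
m(){ sed -n '2p;4p' | tr '\n' ' '; echo; }
python3 -m handwheel '[[0,0,0,-0.06,1,0,10],[0,0,0,-0.12,2,0,10]]' | m
python3 -m handwheel '[[0,0,0,-0.06,1,0,10],[0,0,0,-0.12,2,0,10]]' | m
python3 -m handwheel '[[0,0,0,-0.06,1,0,10],[0,0,0,-0.12,2,0,10]]' | m
python3 -m handwheel '[[0,0,0,-0.06,1,0,10],[0,0,0,-0.12,2,0,10]]' | m
python3 -m handwheel '[[0,0,0,-0.06,1,0,10],[0,0,0,-0.12,2,0,10]]' | m
python3 -m handwheel '[[0,0,0,-0.06,1,0,10],[0,0,0,-0.12,2,0,10]]' | m
python3 -m handwheel '[[0,0,0,-0.06,1,0,10],[0,0,0,-0.12,2,0,10]]' | m
```

```text
tcp_pos: [509.3, -37.4, 108.6] contact_force: [-0.2, 4.1, 4.7] 
tcp_pos: [509.2, -39.3, 108.6] contact_force: [0.7, 4.1, 5.4] 
tcp_pos: [509.2, -41.3, 108.6] contact_force: [-0.5, 4.2, 6.3] 
tcp_pos: [509.1, -43.4, 108.6] contact_force: [-0.7, 3.9, 5.8] 
tcp_pos: [509.1, -45.3, 108.6] contact_force: [0.2, 4.1, 5.3] 
tcp_pos: [509.0, -47.4, 108.6] contact_force: [0.5, 4.0, 4.9] 
tcp_pos: [508.9, -49.3, 108.6] contact_force: [0.4, 4.1, 5.3]
```

```bash
m(){ sed -n '2p;4p' | tr '\n' ' '; echo; }
python3 -m handwheel '[[0,0,0,-0.06,1,0,10],[0,0,0,-0.12,2,0,10]]' | m
python3 -m handwheel '[[0,0,0,-0.06,1,0,10],[0,0,0,-0.12,2,0,10]]' | m
python3 -m handwheel '[[0,0,0,-0.06,1,0,10],[0,0,0,-0.12,2,0,10]]' | m
python3 -m handwheel '[[0,0,0,-0.06,1,0,10],[0,0,0,-0.12,2,0,10]]' | m
python3 -m handwheel '[[0,0,0,-0.06,1,0,10],[0,0,0,-0.12,2,0,10]]' | m
python3 -m handwheel '[[0,0,0,-0.06,1,0,10],[0,0,0,-0.12,2,0,10]]' | m
python3 -m handwheel '[[0,0,0,-0.06,1,0,10],[0,0,0,-0.12,2,0,10]]' | m
```

```text
tcp_pos: [508.9, -51.4, 108.6] contact_force: [-0.0, 4.9, 4.8] 
tcp_pos: [508.8, -53.4, 108.6] contact_force: [0.6, 4.1, 5.2] 
tcp_pos: [508.8, -55.4, 108.6] contact_force: [0.7, 4.8, 5.7] 
tcp_pos: [508.8, -57.3, 108.6] contact_force: [-0.3, 4.5, 5.0] 
tcp_pos: [508.6, -59.3, 108.6] contact_force: [1.0, 4.5, 5.1] 
tcp_pos: [508.6, -61.4, 108.6] contact_force: [-0.2, 4.1, 5.1] 
tcp_pos: [508.6, -63.4, 108.6] contact_force: [-0.0, 4.8, 4.9]
```

```bash
m(){ sed -n '1,2p;4p' | tr '\n' ' '; echo; }
python3 -m handwheel '[[0,0,0,-0.06,1,0,10],[0,0,0,-0.12,2,0,10]]' | m
python3 -m handwheel '[[0,0,0,-0.06,1,0,10],[0,0,0,-0.12,2,0,10]]' | m
python3 -m handwheel '[[0,0,0,-0.06,1,0,10],[0,0,0,-0.12,2,0,10]]' | m
python3 -m handwheel '[[0,0,0,-0.06,1,0,10],[0,0,0,-0.12,2,0,10]]' | m
python3 -m handwheel '[[0,0,0,-0.06,1,0,10],[0,0,0,-0.12,2,0,10]]' | m
python3 -m handwheel '[[0,0,0,-0.06,1,0,10],[0,0,0,-0.12,2,0,10]]' | m
python3 -m handwheel '[[0,0,0,-0.06,1,0,10],[0,0,0,-0.12,2,0,10]]' | m
```

```text
t: 17.2 tcp_pos: [508.5, -65.5, 108.4] contact_force: [0.9, 2.6, 1.9] 
t: 17.45 tcp_pos: [508.3, -67.6, 108.2] contact_force: [-0.6, 0.2, -1.9] 
t: 17.7 tcp_pos: [508.4, -69.5, 108.4] contact_force: [-0.9, 0.0, -3.2] 
t: 17.95 tcp_pos: [508.4, -71.5, 108.5] contact_force: [-0.3, 1.0, -2.9] 
t: 18.2 tcp_pos: [508.4, -73.5, 108.6] contact_force: [-0.4, -0.6, -3.1] 
t: 18.45 tcp_pos: [508.4, -75.4, 108.6] contact_force: [0.1, -0.1, -0.9] 
t: 18.7 tcp_pos: [508.4, -77.4, 108.7] contact_force: [-0.8, 1.2, 0.5]
```

Force drops out between y≈−66.5 and y≈−74.5, so the opening is centred near y≈−70.7. Going back there and pushing down.

```bash
m(){ sed -n '1,4p' | tr '\n' ' '; echo; }
python3 -m handwheel '[[0,0,0,0.1,-2,-0.8,10],[0,0,0,0.3,-5,-0.8,10],[0,0,0,0.4,-6.7,-0.8,10],[0,0,0,0.4,-6.7,-0.8,10]]' | m
python3 -m handwheel '[[0,0,0,0,0,1,10],[0,0,0,0,0,2,10],[0,0,0,0,0,2,10]]' | m
python3 -m handwheel '[[0,0,0,0,0,1,10],[0,0,0,0,0,2,10],[0,0,0,0,0,2,10]]' | m
```

```text
t: 19.2 tcp_pos: [508.4, -70.5, 109.3] ee_rot: [[0.999, 0.035, -0.0], [0.035, -0.999, -0.0], [-0.0, 0.0, -1.0]] contact_force: [0.2, 0.7, -2.0] 
t: 19.58 tcp_pos: [508.4, -70.7, 107.3] ee_rot: [[0.999, 0.035, -0.0], [0.035, -0.999, -0.0], [-0.0, 0.0, -1.0]] contact_force: [0.2, 0.4, -2.7] 
t: 19.95 tcp_pos: [508.4, -70.7, 105.2] ee_rot: [[0.999, 0.035, -0.0], [0.035, -0.999, -0.0], [-0.0, 0.0, -1.0]] contact_force: [0.0, 0.5, -2.9]
```

```bash
m(){ sed -n '1,2p;4p' | tr '\n' ' '; echo; }
python3 -m handwheel '[[0,0,0,0,0,1,10],[0,0,0,0,0,2,10],[0,0,0,0,0,2,10]]' | m
python3 -m handwheel '[[0,0,0,0,0,1,10],[0,0,0,0,0,2,10],[0,0,0,0,0,2,10]]' | m
python3 -m handwheel '[[0,0,0,0,0,1,10],[0,0,0,0,0,2,10],[0,0,0,0,0,3,10]]' | m
```

```text
t: 20.32 tcp_pos: [508.4, -70.7, 103.3] contact_force: [-1.1, -0.1, -1.9] 
t: 20.7 tcp_pos: [508.4, -70.7, 101.2] contact_force: [0.1, -0.2, -3.6] 
t: 21.08 tcp_pos: [508.4, -70.7, 98.3] contact_force: [-0.4, 0.1, -0.7]
```

```bash
m(){ sed -n '1,2p;4p' | tr '\n' ' '; echo; }
python3 -m handwheel '[[0,0,0,0,0,2,10],[0,0,0,0,0,4,10],[0,0,0,0,0,6,10],[0,0,0,0,0,8,10],[0,0,0,0,0,10,10]]' | m
python3 -m handwheel '[[0,0,0,0,0,2,10],[0,0,0,0,0,4,10],[0,0,0,0,0,6,10],[0,0,0,0,0,8,10],[0,0,0,0,0,10,10]]' | m
python3 -m handwheel '[[0,0,0,0,0,0.5,10],[0,0,0,0,0,1,10],[0,0,0,0,0,1.5,10],[0,0,0,0,0,1.5,10]]' | m
```

```text
t: 21.7 tcp_pos: [508.5, -70.7, 88.2] contact_force: [-0.6, -1.1, -2.2] 
t: 22.32 tcp_pos: [508.4, -70.7, 78.2] contact_force: [-0.1, 0.7, -1.3] 
t: 22.82 tcp_pos: [508.4, -70.7, 76.8] contact_force: [-0.6, -0.3, -1.9]
```

```bash
m(){ sed -n '1,2p;4p' | tr '\n' ' '; echo; }
python3 -m handwheel '[[0,0,0,0,0,0.5,10],[0,0,0,0,0,1,10],[0,0,0,0,0,1,10]]' | m
python3 -m handwheel '[[0,0,0,0,0,0.5,10],[0,0,0,0,0,0.5,10]]' | m
python3 -m handwheel '[[0,0,0,0,0,0.4,10],[0,0,0,0,0,0.4,10]]' | m
python3 -m handwheel '[[0,0,0,0,0,0.3,10],[0,0,0,0,0,0.3,10]]' | m
```

```text
t: 23.2 tcp_pos: [508.5, -70.7, 75.8] contact_force: [0.7, -0.2, -2.2] 
t: 23.45 tcp_pos: [508.5, -70.7, 75.3] contact_force: [0.8, -0.3, -1.9] 
t: 23.7 tcp_pos: [508.5, -70.7, 74.9] contact_force: [-0.8, 0.5, -2.1] 
t: 23.95 tcp_pos: [508.5, -70.7, 74.8] contact_force: [-0.5, 0.5, 1.4]
```

The collar has seated. A touch more pressure, then release and retreat.

```bash
m(){ sed -n '1,2p;4,6p' | tr '\n' ' '; echo; }
python3 -m handwheel '[[0,0,0,0,0,0.3,10],[0,0,0,0,0,0.3,10]]' | m
python3 -m handwheel '[[0,0,0,0,0,0,60],[0,0,0,0,0,0,60],[0,0,0,0,0,0,60],[0,0,0,0,0,0,60],[0,0,0,0,0,0,60]]' | m
python3 -m handwheel '[[0,0,0,0,0,0,60],[0,0,0,0,0,0,60],[0,0,0,0,0,0,60]]' | m
python3 -m handwheel '[[0,0,0,0,0,-15,60],[0,0,0,0,0,-40,60],[0,0,0,0,0,-80,60],[0,0,0,0,0,-120,60],[0,0,0,0,0,-140,60]]' | m
python3 -m handwheel '[[0,0,0,0,0,0,60],[0,0,0,0,0,0,60]]' | m
python3 - <<'E'
from h import *
b=env.snapshot("scene"); cv2.imwrite("pics/f1.png",cv2.resize(b[190:290,310:440],(780,600),interpolation=2))
E
```

```text
t: 24.2 tcp_pos: [508.5, -70.7, 74.7] contact_force: [-1.1, 0.8, 4.8] gripper_width: 0.209 finger_force: 30.0 
t: 24.82 tcp_pos: [508.4, -70.7, 74.3] contact_force: [-0.6, 0.2, 0.1] gripper_width: 0.597 finger_force: 0.0 
t: 25.2 tcp_pos: [508.5, -70.7, 74.3] contact_force: [0.2, -1.1, -0.3] gripper_width: 0.601 finger_force: 0.0 
t: 25.82 tcp_pos: [508.8, -70.7, 217.5] contact_force: [-0.1, 0.2, -0.4] gripper_width: 0.595 finger_force: 0.0 
t: 26.08 tcp_pos: [508.0, -70.5, 213.9] contact_force: [0.2, 0.6, 0.1] gripper_width: 0.598 finger_force: 0.0
```

View pics/f1.png

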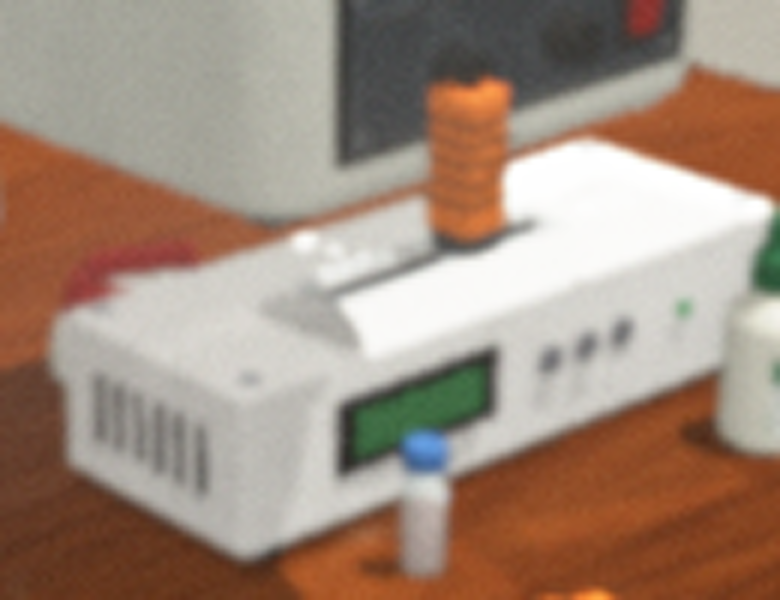

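The probe stands upright with its collar flush on the unit's top, at crop (465,240). The vial, dropper and timer are undisturbed and the gripper is clear.

```bash
python3 -c "
from cell import env
print(env.sign_off())"
```

```text
the job is handed in; nothing more can be done
None
```

The probe is plugged fully home in the dry-block unit with its collar flush on top, released, and the job was handed in at about 26 s. Contact force on the unit peaked at about 11 N. The two look-alike probes were not touched: the small one toppled on its own early on, and the large one appears to have fallen too, but I did not look at it again.

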